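# Load a slide holder under the stage's spring clip

## Task

The slide holder lies in the lane of the loading stage, short of the spring clip. Without gripping or lifting anything, press the clip's long thumb plate down with one fingertip and keep it held down while the other fingertip pushes the holder along the lane, beneath the raised hold-down bar, until it is fully home against the end stop. Then let the clip come down onto the holder and draw the hand clear, leaving everything else on the bench where it is.

Things in the scene. Friction and masses are not known exactly. Their poses are not given: they have to be found in the camera images.
- stage: aluminium slide-loading stage fixed to the bench, 235 x 128 x 25 mm. Origin on the bench under it; its x axis is the push direction along the lane, y to the left of that, z up. Lane: flat deck 25 mm above the bench, open at the near end (x = -145 mm), between two rails at y = -29.5 and +29.5 mm (7 and 5 mm wide, 8 and 6 mm higher than the deck)
- end_stop (a point): point on the deck at the foot of the lane's end stop, mid-lane (stage x = +75 mm, y = 0): a 10 mm high wall across the lane's far end, which the holder's leading face must touch. A fingertip still pressed against the trailing face drags the holder up as it rises, so draw it back a little first
- holder: grey slide holder in the lane: a flat block 84 (along the lane) x 56 x 12 mm, about 70 g, glass slide inset in its top, lying on the deck. Origin under its centre, axes as the stage's; trailing face 42 mm behind the origin. Starts 46 to 68 mm short of home; home is its origin at stage x = +33 mm. The lowered hold-down bar blocks its way
- clip (a joint): turn of the spring clip on its shaft, rad: 0 at rest (hold-down bar lowered to 4 mm above the deck), 0.13 with the bar resting on a holder, 0.17 and more lets a holder pass, 0.30 fully pressed (stop). It springs back when let go. About 4 N on the thumb plate starts it, 8 to 10 N hold it fully pressed
- thumb_plate (a point): the clip's steel thumb plate, left of the lane: stage x -133 to +10 mm, y 48 to 83 mm, 5 mm thick. At rest it slopes up to the left (0.30 rad), outer edge about 42 mm above the bench; fully pressed it is level, top 29 mm above the bench (4 mm above the deck, lower than the holder's top). A fingertip can slide along it. Point: middle of its top, moving with it
- shaft (a point): middle of the clip's shaft: an 8 mm thick rod along the stage's x between lane and thumb plate (y = 40 mm, 30 mm above the bench). The hand straddles it: one fingertip on the plate, the other at the same height in the lane behind the holder, where it meets the trailing face. Left of y = 48 mm only a flange 8 mm high lies below the plate
- hold_bar (a point): the clip's hold-down bar, which rises as the thumb plate goes down: it crosses over the lane at stage x = 33 to 59 mm, from the shaft to a round foot near y = -21 mm; never higher than 75 mm above the bench. Point: underside of the foot, which presses on the holder
- spare_holder: a second, identical slide holder lying flat on the bench beside the stage; bystander; origin under its centre
- marker: square-bodied marker pen, 105 x 13 x 13 mm, lying on the bench; bystander; origin under its middle
- tube_insert: round rotor insert, 86 mm across, 75 mm tall (93 mm with its two capped tubes), standing; bystander; origin under its centre
- bucket_cover: domed amber rotor-bucket cover, 94 mm across, 41 mm tall, standing dome up; bystander; origin under its centre
- jar: capped specimen jar, 54 mm across, 65 mm tall, standing; bystander; origin under its centre
- slide_box: flat closed slide box, 60 x 95 x 30 mm, lying on the bench; bystander; origin under its centre
Not all that is in view belongs to the job. What is shaped like the holder but blue or yellow is not meant.

How it is judged:
By the outcome, as a careful person would: the job done as asked, in the order asked, and still so for the second after the job is handed in, with the robot touching nothing.
It also fails if it takes over 45 s, if anything falls off the work surface, if the arm or the gripper's body presses on something with over 40 N, if the wrist force passes 120 N, or if a joint passes its speed limit or range.

## Robot

A 6-joint arm with a two-finger parallel gripper is mounted at the origin on the work surface. World frame = base frame: x ahead of the robot, y to its left, z up, the work surface at z = 0. Lengths are in m, angles in rad, forces in N, time in s.
With the tool pointing down it reaches from about 0.425 to 0.95 m from the base axis. Payload 3.5 kg.
Tool frame: the origin (TCP) lies between the finger pads; the fingertips stand 19 mm ahead of it and the grasp point (between the pads) is the TCP; z points along the fingers, y is the line along which they close (so a half turn about z gives the same grasp; the last joint's range is limited). The gripper opens to 85 mm and grips with 20 to 120 N. Pads are 22 mm wide; open, the fingers measure 114 mm over their backs; the gripper's body (76 mm by 85 mm) begins 54 mm behind the grasp point. The pads swing forward as they close: fully open they stand 13 mm farther back than shut.
Start: joints at [-1.458, 0.286, 1.577, -0, 1.279, -0.15], TCP at [0.175, -0.652, 0.25] pointing down, gripper open.
Joint ranges: [-2.77, 2.77], [-0.9, 2.22], [0.21, 2.48], [-1.53, 4.67], [0.24, 2.81], [-2.84, 2.84]. Speed limits (rad/s): [2.79, 2.79, 3.14, 3.14, 3.14, 3.14].

## Interface

Orientations are given as [roll, pitch, yaw] about the fixed x, y, z axes, in that order (R = Rz(yaw) Ry(pitch) Rx(roll)).
In Python, from rig import get_obs, capture, camera_model, finish_job, recognise gives the robot as it stands.
- The arm moves only by the tool apply_moves, never from a script. Its argument "series" is text: rows parted by semicolons, each of 7 numbers parted by spaces: the opening, from -1 (shut) to 1 (fully open), then the shift along the tool's x, y, z in mm, then the turn, a rotation vector about the tool's x, y, z in rad. A call has exactly 10 rows; each row is the pose to reach, as a shift and turn from the pose commanded when the call began, along the tool's axes at that moment; what a row does not reach only later rows make up. A row lasts 1/8 s, in which the tool goes at most 62.5 mm and 10.7 degrees, less where a joint would pass 70% of its speed; a pose out of reach is approached as far as the arm can. A call with a gripper value outside its range is refused whole. The fingers move at their own pace and stop on an object; "grip_force" is the grip in N (left out, the last holds). Time passes only in rows, so rows that repeat a pose let the fingers close, or fill a call up. It gives the time, the measured TCP pose, the force, the opening and the grip force at its end, in the units of the state.
- get_obs(): the state, without advancing time (a new reading comes with each control period).
- capture(name): name is "scene" or "top" or "wrist"; returns (picture, depth): 420x560x3 uint8, red, green, blue; 420x560 float32, m along the optical axis (not along the pixel's ray), 0 where there is no reading.
- camera_model(name): a dict with "camera_matrix" (3x3 intrinsics, pixels), "rvec" (rotation vector, rad) and "tvec" (3), from world to camera coordinates, as OpenCV has them. Camera axes: x right, y down, z forward; pixel columns grow to the right and rows downward; lengths in m; the calibration is good to about 2 mm. A picture is of the moment at which its call begins: read the wrist's pose just before it. camera_model takes no time and is no camera call; for the wrist camera it gives the pose at the moment of the call.
- finish_job(): hands the job in; it is judged then, once.
Trained networks look in the newest picture that a camera, given by its name, has taken for a name from the list of things; names that differ only in an ending like _2 or _b are one class to them, and where a whole thing is asked for, a point or a joint stands for the part that bears it (a point fixed in the world has none). Each returns a list of dicts, best first, with "conf" (0 to 1); they miss things now and then, are a little off and sometimes report something else, mostly with a low value. They report only what shows in the picture. A call takes as long as a camera call. They do not tell look-alikes from the thing itself.
- recognise(target, camera): "position" ([column, row] in pixels, amid what is visible of it).
The state is a dict: "t": time; "joint_positions": joint angles; "joint_vel": joint speeds; "joint_efforts": joint torques, N m; "tcp_pos": TCP position; "tcp_rot": TCP orientation; "contact_force": force on the tool from outside, world axes, zero at the start; "ft_torque": the same for the moment, N m; "finger_gap": opening from 0.0 (shut) to 1.0 (fully open); "finger_force": force on a finger pad.
Only numpy, scipy, OpenCV 4.12 (cv2) and the standard library are available. Lean on these libraries where they do the work, as an engineer would, in place of code of your own. Each camera call takes 0.05 s, during which the arm holds its last target. There are 200 camera calls.

## Working session

There is one attempt and no reset: what is moved stays moved. The work goes in short steps, Python scripts to look and compute and a tool call to move; the robot and the scene stay as the last step left them, time stands still between calls to the robot, and variables do not carry over. Pictures are saved under pics/ and viewed, at most 10 in all, crops included, and the job is handed in when it is done.

Besides the shell and the picture viewer there is one more tool, called as name(argument=value, ...) on one line, values as JSON. apply_moves: Moves the arm, as the interface text tells. Its arguments: {"type":"object","properties":{"series":{"type":"string"},"grip_force":{"type":"number"}},"required":["series"]}

```bash
mkdir -p pics
cat > h.py <<'E'
import numpy as np, cv2
from rig import *
def cam(n):
    m=camera_model(n); K=np.array(m["camera_matrix"]); R=cv2.Rodrigues(np.array(m["rvec"],float))[0]; t=np.array(m["tvec"],float).ravel()
    return K,R,t
def snap(n,f):
    c=cam(n); p,d=capture(n); cv2.imwrite(f"pics/{f}.png",p[:,:,::-1]); np.savez(f"{f}.npz",p=p,d=d,K=c[0],R=c[1],t=c[2]); return p,d,c
def cloud(d,c):
    K,R,t=c; v,u=np.mgrid[:d.shape[0],:d.shape[1]]
    P=np.stack([(u-K[0,2])/K[0,0]*d,(v-K[1,2])/K[1,1]*d,d],-1); W=(P-t)@R; W[d==0]=np.nan; return W
def ray(uv,z,c):
    K,R,t=c; r=R.T@np.linalg.solve(K,[uv[0],uv[1],1]); o=-R.T@t; return o+r*(z-o[2])/r[2]
E
python3 - <<'E'
from h import *
o=get_obs(); print(o)
for n in("scene","top"):
    p,d,c=snap(n,n+"0"); W=cloud(d,c); print(n,-c[1].T@c[2])
    for k in("stage","holder","clip","thumb_plate","shaft","hold_bar","spare_holder","end_stop"):
        try:
            for r in recognise(k,n)[:3]:
                u,v=map(int,r["position"]); print(k,round(r["conf"],2),(u,v),W[v,u].round(3))
        except Exception as e: print(k,e)
E
```

```text
{'t': 0.0, 'joint_positions': array([-1.45799415e+00,  2.87200361e-01,  1.57816944e+00, -4.25668960e-05,
        1.27859772e+00, -1.50004361e-01]), 'joint_vel': array([ 2.92189603e-05, -1.61318914e-03,  1.44774640e-04, -1.38423255e-03,
       -1.23840772e-03,  8.02062801e-05]), 'joint_efforts': array([-1.20991659e-03, -4.05977476e+01, -2.92629129e+01, -2.32163411e-04,
        5.80382664e-03,  8.83711749e-06]), 'tcp_pos': array([ 0.17530653, -0.65120594,  0.24892808]), 'tcp_rot': array([-3.13923837e+00, -3.14628941e-04,  2.62818481e-01]), 'contact_force': array([ 0.10560735, -0.42224367,  0.19095338]), 'ft_torque': array([ 0.01949515, -0.00215526,  0.02071353]), 'finger_force': 0.0, 'finger_gap': 0.9994213254372627}
scene [ 0.95786465 -0.31324068  0.60003419]
stage 0.7 (269, 207) [0.543 0.035 0.033]
holder 0.96 (260, 217) [0.553 0.003 0.037]
holder 0.84 (320, 140) [0.452 0.273 0.014]
holder 0.64 (142, 215) [ 0.376 -0.144  0.015]
clip 0.66 (270, 196) [0.524 0.054 0.035]
clip 0.48 (260, 217) [0.553 0.003 0.037]
thumb_plate 0.95 (268, 195) [0.521 0.052 0.038]
thumb_plate 0.26 (343, 260) [0.719 0.043 0.031]
shaft 0.59 (270, 210) [0.554 0.028 0.038]
hold_bar 0.67 (270, 198) [0.528 0.051 0.035]
end_stop 0.74 (273, 208) [0.55  0.039 0.033]
top [0.46943525 0.01653868 1.18194937]
stage 0.95 (283, 228) [0.528 0.035 0.03 ]
holder 0.76 (297, 219) [0.547 0.003 0.035]
holder 0.72 (361, 299) [ 0.365 -0.138  0.013]
holder 0.62 (177, 269) [0.439 0.28  0.01 ]
clip 0.68 (275, 234) [0.515 0.053 0.031]
thumb_plate 0.85 (279, 236) [0.51  0.044 0.028]
shaft 0.88 (284, 229) [0.525 0.033 0.033]
hold_bar 0.67 (280, 233) [0.517 0.042 0.031]
spare_holder 0.78 (345, 201) [ 0.589 -0.108  0.011]
end_stop 0.71 (285, 231) [0.521 0.031 0.029]
end_stop 0.21 (346, 199) [ 0.594 -0.111  0.008]
```

```bash
python3 -c "
import cv2,numpy as np
a=cv2.imread('pics/scene0.png');b=cv2.imread('pics/top0.png')
cv2.imwrite('pics/both.png',cv2.resize(np.vstack([a,b]),(560*5//7,600)))"
```

```text
(no output)
```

View pics/top0.png

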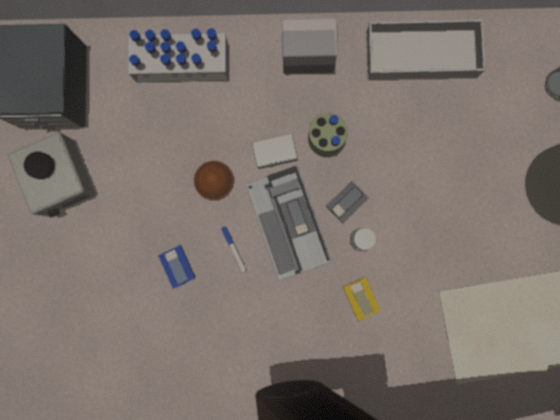

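View pics/scene0.png

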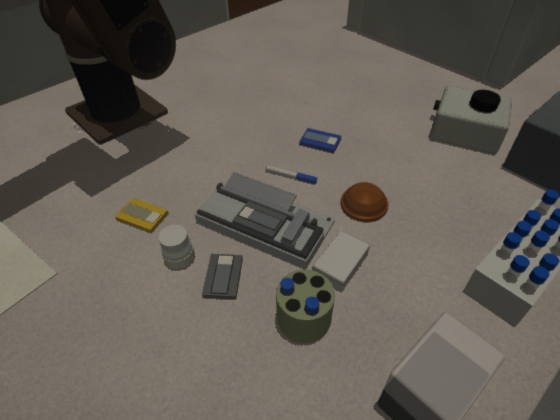

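The top view shows the stage at about (288,222) with the lane running up-left. The grey holder in the lane is at (297,217), the thumb plate is on the left at (272,235) and the hold-down bar at (287,195).

Holder candidates:
- Grey at (297,217): in the lane, so this is the one meant.
- Grey at (347,201): on the bench, the spare.
- Blue at (177,267) and yellow at (361,299): decoys.

Next I move the wrist camera over the stage.

apply_moves(series="1 30 -34 -20 0 0 0; 1 62 -68 -40 0 0 0; 1 104 -113 -60 0 0 0; 1 146 -158 -70 0 0 0; 1 188 -204 -80 0 0 0; 1 230 -250 -80 0 0 0; 1 272 -296 -80 0 0 0; 1 314 -341 -80 0 0 0; 1 350 -380 -80 0 0 0; 1 380 -414 -80 0 0 0")

```text
t: 2.15
tcp_pos: [0.4354, -0.1513, 0.3308]
tcp_rot: [3.141, -0.001, 0.264]
contact_force: [1.0, 0.4, 0.7]
finger_gap: 1.003
finger_force: 0.0
```

Run:
```python
from h import *
o=get_obs(); print(o["t"],o["tcp_pos"],o["tcp_rot"]); K,R,t=cam("wrist"); print(-R.T@t, R, K)
for f in ("top0","scene0"):
    z=np.load(f+".npz"); W=cloud(z["d"],(z["K"],z["R"],z["t"]))
    m=(np.hypot(W[...,0]-.54,W[...,1]-.03)<.19)&(W[...,2]>.018)&(W[...,2]<.055)
    n,l,s,cc=cv2.connectedComponentsWithStats(m.astype(np.uint8)); i=1+s[1:,4].argmax()
    P=W[l==i][:,:2].astype(np.float32); r=cv2.minAreaRect(P*1000); print(f,s[i],r,cv2.boxPoints(r))
```

```text
2.15 [ 0.435387   -0.15127434  0.33076037] [ 3.14075324e+00 -9.45435533e-04  2.63855950e-01]
[ 0.51402182 -0.12986095  0.45412939] [[ 2.60197414e-01 -9.65555350e-01  4.13617228e-04]
 [-9.17078404e-01 -2.46999796e-01  3.12982909e-01]
 [-3.02100159e-01 -8.18166631e-02 -9.49758668e-01]] [[304.84676115   0.         280.30819704]
 [  0.         304.84676115 208.12550326]
 [  0.           0.           1.        ]]
top0 [ 258  166   74  109 4757] ((542.6168823242188, 21.31908416748047), (235.28475952148438, 122.12261962890625), 18.38106346130371) [[ 4.1172177e+02  4.2168251e+01]
 [ 4.5023141e+02 -7.3723709e+01]
 [ 6.7351196e+02  4.6991730e-01]
 [ 6.3500232e+02  1.1636188e+02]]
scene0 [ 195  172  129   92 6059] ((544.7954711914062, 19.31830596923828), (236.40113830566406, 123.85037994384766), 18.12308692932129) [[413.19638    41.40402  ]
 [451.72116   -76.3022   ]
 [676.39453    -2.7674065]
 [637.86975   114.93881  ]]
```

apply_moves(series="1 35 -25 10 0 0 -0.01; 1 70 -50 20 0 0 -0.02; 1 105 -75 35 0 0 -0.03; 1 140 -100 50 0 0 -0.04; 1 170 -120 65 0 0 -0.055; 1 198 -140 80 0 0 -0.055; 1 198 -140 80 0 0 -0.055; 1 198 -140 80 0 0 -0.055; 1 198 -140 80 0 0 -0.055; 1 198 -140 80 0 0 -0.055")

```text
t: 3.4
tcp_pos: [0.5896, 0.0325, 0.2512]
tcp_rot: [3.141, -0.001, 0.317]
contact_force: [0.2, -0.0, 0.2]
finger_gap: 1.004
finger_force: 0.0
```

Run:
```python
from h import *
o=get_obs(); print(o["t"],o["tcp_pos"],o["tcp_rot"])
p,d,c=snap("wrist","w0"); W=cloud(d,c)
cv2.imwrite("pics/w0b.png",cv2.resize(p[:,:,::-1],(800,600),interpolation=cv2.INTER_CUBIC))
for k in("holder","thumb_plate","shaft","hold_bar","stage"):
    for r in recognise(k,"wrist")[:2]:
        u,v=map(int,r["position"]); print(k,round(r["conf"],2),(u,v),W[v,u].round(3))
# stage-aligned height map
yaw=.319; o0=np.array([.5437,.0203]); ex=np.array([np.cos(yaw),np.sin(yaw)]); ey=np.array([-ex[1],ex[0]])
Q=W[...,:2]-o0; X=Q@ex; Y=Q@ey; Z=W[...,2]
for x in(-.10,-.08,-.06,-.03,0,.03,.06,.09,.11):
    m=abs(X-x)<.003
    row=[]
    for y in np.arange(-.08,.08,.004):
        k=m&(abs(Y-y)<.002); row.append(int(round(1000*np.median(Z[k]))) if k.any() else -1)
    print(x,row)
```

```text
3.4 [0.58955579 0.0325365  0.25118634] [ 3.14093068e+00 -1.20868420e-03  3.16607131e-01]
holder 0.9 (347, 349) [ 0.376 -0.141  0.013]
holder 0.86 (296, 214) [0.56  0.004 0.038]
thumb_plate 0.63 (253, 220) [0.535 0.049 0.032]
shaft 0.83 (267, 192) [0.573 0.044 0.031]
hold_bar 0.85 (252, 228) [0.526 0.048 0.033]
hold_bar 0.47 (268, 190) [0.576 0.043 0.032]
stage 0.84 (264, 191) [0.574 0.047 0.032]
-0.1 [0, 0, 0, -1, 0, 24, 33, 33, 25, 25, 24, 25, 25, 25, 25, 25, 25, 25, 25, 25, 25, 25, 28, 31, 32, 34, 30, 32, 33, 34, 35, 37, 38, 39, 40, 41, -1, 0, 0, -1]
-0.08 [0, 0, 0, 0, -1, 24, 33, 33, 25, 25, 25, 24, 25, 25, 25, 25, 25, 25, 25, 25, 25, 24, 25, 31, 32, 34, 30, 31, 33, 34, 35, 36, 38, 39, 40, 41, -1, 0, 1, 0]
-0.06 [0, 0, 0, -1, 0, 25, 33, 32, 25, 24, 25, 25, 25, 25, 25, 25, 25, 25, 25, 25, 25, 25, 26, 31, 32, 33, 30, 32, 33, 34, 35, 36, 38, 39, 40, 41, -1, -1, 0, 0]
-0.03 [0, 0, 0, 0, 0, 24, 33, 33, 31, 37, 38, 37, 38, 38, 38, 38, 38, 38, 37, 37, 37, 37, 36, 31, 32, 34, 30, 32, 33, 33, 35, 36, 38, 39, 40, 41, -1, 0, 0, 0]
0 [0, -1, 0, 0, 0, 24, 33, 33, 35, 37, 37, 37, 37, 37, 38, 38, 38, 38, 38, 37, 37, 37, 33, 31, 31, 34, 31, 31, 33, 34, 35, 36, 37, 39, 40, 40, -1, -1, 0, 0]
0.03 [0, 0, 0, 0, 0, 25, 33, 32, 36, 36, 37, 37, 37, 38, 37, 38, 38, 38, 38, 37, 37, 37, 34, 31, 31, 34, 31, 31, 33, 34, 35, 36, 37, 39, 41, 41, 8, 1, 0, 0]
0.06 [0, 302, 307, 310, 312, 319, 292, 290, 286, 294, 299, 319, 322, 318, 311, 313, 313, 315, 315, 316, 315, 315, 315, 313, 312, 34, 318, 321, 317, 298, 283, 286, 292, 291, 317, 309, 309, 306, 299, 0]
0.09 [0, 0, 0, 0, -1, 25, 33, 33, 25, 26, 25, 25, 25, 25, 25, 25, 25, 25, 25, 25, 25, 25, 25, 31, 32, 34, 33, 8, 8, 8, 8, 8, 8, 8, 8, 8, 8, 1, 0, 0]
0.11 [-1, 0, 0, 0, 0, 25, 34, 35, 35, 35, 35, 35, 35, 35, 35, 35, 35, 35, 35, 35, 35, 35, 35, 35, 8, 8, 8, 8, 8, 8, 8, 9, 8, 8, 9, 10, 9, 6, -1, 0]
```

View pics/w0b.png

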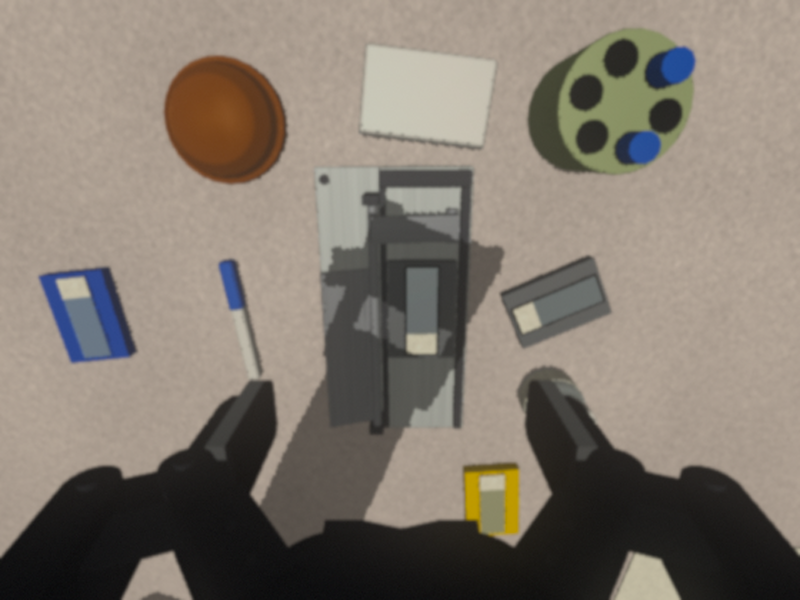

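The wrist view shows the grey holder in the lane at (420,305), its trailing edge at row ~357. The thumb plate is at (350,360), the shaft at column ~376, the bar at (415,228) and the grey spare outside at (555,300). Now I refine the stage frame from the depth.

```bash
cat >> h.py <<'E'
def local(W,yaw,o0):
    ex=np.array([np.cos(yaw),np.sin(yaw)]); ey=np.array([-ex[1],ex[0]]); Q=W[...,:2]-o0; return Q@ex,Q@ey
def step(a,z,thr,lo,hi,n=1):
    # position where binned median of z crosses thr
    b=np.arange(lo,hi,.001); m=np.array([np.median(z[(a>=q)&(a<q+.0015)]) if ((a>=q)&(a<q+.0015)).any() else np.nan for q in b]); s=(m>thr); i=np.where(s[1:]!=s[:-1])[0]; return (b[i]+.00125).round(4)
E
python3 - <<'E'
from h import *
z=np.load("w0.npz"); W=cloud(z["d"],(z["K"],z["R"],z["t"])); Z=W[...,2]
yaw=.319; o0=np.array([.5437,.0203])
X,Y=local(W,yaw,o0)
for x in np.arange(-.105,.05,.015):
    m=abs(X-x)<.005; print(round(x,3),"rail in",step(Y[m],Z[m],.029,-.065,-.035),"outer",step(Y[m],Z[m],.012,-.075,-.04),"plate outer",step(Y[m],Z[m],.02,.05,.08))
for y in(-.04,-.03,-.02,-.01,0):
    m=abs(Y-y)<.004; print(y,"near end",step(X[m],Z[m],.012,-.14,-.09),"trail",step(X[m],Z[m],.031,-.09,-.02),"stop",step(X[m],Z[m],.030,.08,.112),"far",step(X[m],Z[m],.015,.1,.14))
m=abs(Y-.045)<.004; print("plate x",step(X[m],Z[m],.02,-.14,.06))
E
```

```text
-0.105 rail in [-0.0578 -0.0507] outer [-0.0607] plate outer [0.0613]
-0.09 rail in [-0.0578 -0.0507] outer [-0.0607 -0.0587 -0.0577] plate outer [0.0623]
-0.075 rail in [-0.0578 -0.0507] outer [-0.0597] plate outer [0.0613]
-0.06 rail in [-0.0578 -0.0507] outer [-0.0607] plate outer [0.0623]
-0.045 rail in [-0.0578 -0.0497] outer [-0.0597] plate outer [0.0623]
-0.03 rail in [-0.0578 -0.0497 -0.0477] outer [-0.0607 -0.0487 -0.0477] plate outer [0.0613]
-0.015 rail in [-0.0578 -0.0497 -0.0487] outer [-0.0597] plate outer [0.0623]
0.0 rail in [-0.0578 -0.0507 -0.0477] outer [-0.0607 -0.0487 -0.0477] plate outer [0.0623]
0.015 rail in [-0.0578 -0.0497 -0.0487] outer [-0.0597] plate outer [0.0633]
0.03 rail in [-0.0578 -0.0497 -0.0487] outer [-0.0607] plate outer [0.0613]
0.045 rail in [] outer [-0.0738] plate outer [0.0693]
-0.04 near end [-0.1168] trail [-0.0377] stop [0.0893 0.1043] far [0.1193 0.1363]
-0.03 near end [-0.1158] trail [-0.0377] stop [0.0853 0.1043] far [0.1193 0.1373]
-0.02 near end [-0.1158] trail [-0.0377] stop [0.0832 0.0842 0.0863 0.1043] far [0.1193 0.1383]
-0.01 near end [-0.1158] trail [-0.0377] stop [0.0832 0.0853 0.0863 0.1043] far [0.1193 0.1393]
0 near end [-0.1158] trail [-0.0377] stop [0.0832 0.0842 0.0863 0.1043] far [0.1193 0.1403]
plate x [-0.1037  0.0463  0.0493  0.0513  0.0523]
```

apply_moves(series="0.41 -35 -6 20 0 0 -0.002; 0.41 -70 -11 40 0 0 -0.002; 0.41 -108 -16 70 0 0 -0.002; 0.41 -108 -16 100 0 0 -0.002; 0.41 -108 -16 130 0 0 -0.002; 0.41 -108 -16 155 0 0 -0.002; 0.41 -108 -16 170 0 0 -0.002; 0.41 -108 -16 170 0 0 -0.002; 0.41 -108 -16 170 0 0 -0.002; 0.41 -108 -16 170 0 0 -0.002")

```text
t: 4.95
tcp_pos: [0.483, 0.0147, 0.0815]
tcp_rot: [3.14, -0.002, 0.32]
contact_force: [-0.3, -0.3, -1.3]
finger_gap: 0.701
finger_force: 0.0
```

Run:
```python
from h import *
o=get_obs(); print(o["t"],o["tcp_pos"],o["tcp_rot"],o["finger_gap"],o["contact_force"])
yaw=.319; o0=np.array([.5437,.0203])
X,Y=local(o["tcp_pos"],yaw,o0); print("tcp stage",X-.029,Y+.0205)
p,d,c=snap("wrist","w1"); W=cloud(d,c); X,Y=local(W,yaw,o0); X-=.029; Y+=.0205; Z=W[...,2]
cv2.imwrite("pics/w1b.png",cv2.resize(p[:,:,::-1],(800,600),interpolation=cv2.INTER_CUBIC))
m=(Z>.050)&(Z<.075)&(X<0)
for s in (Y>34e-3,Y<34e-3):
    k=m&s
    if k.any(): print(k.sum(),"x",np.percentile(X[k],[1,50,99]).round(3),"y",np.percentile(Y[k],[1,50,99]).round(3),"zmin",np.percentile(Z[k],[0,1]).round(3))
```

```text
4.95 [0.48295878 0.01465038 0.08153298] [ 3.14046124e+00 -2.09145859e-03  3.19869978e-01] 0.7008645297870462 [-0.28161484 -0.34401452 -1.2871415 ]
tcp stage -0.0884486127869234 0.03418489125461236
193 x [-0.098 -0.083 -0.076] y [0.064 0.064 0.075] zmin [0.066 0.067]
4047 x [-0.141 -0.114 -0.077] y [-0.124 -0.107  0.004] zmin [0.05 0.05]
```

View pics/w1b.png

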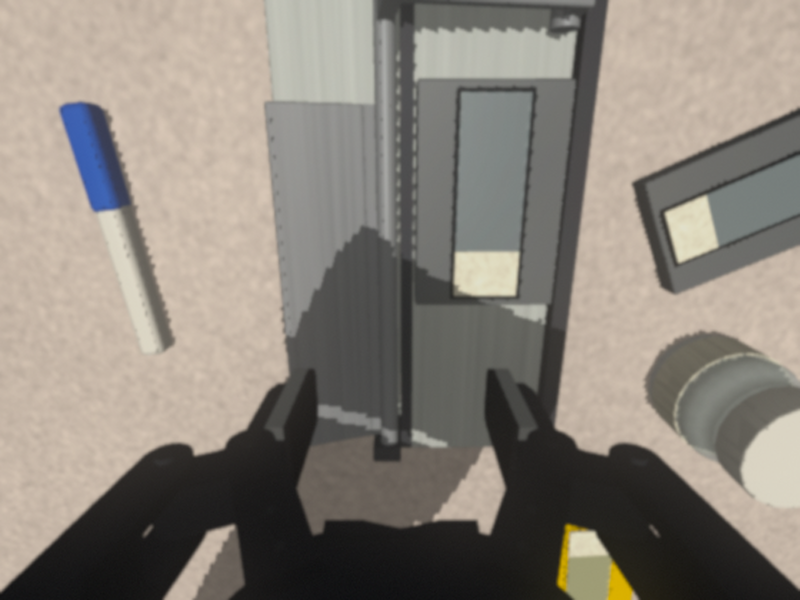

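The view shows the fingertips astride the shaft. One is over the plate at (290,380). The other is over the lane at (510,380), 9 mm behind the holder's trailing edge at row 303. Next I press down.

apply_moves(series="0.41 0 0 8 0 0 0; 0.41 0 0 16 0 0 0; 0.41 0 0 22 0 0 0; 0.41 0 0 26 0 0 0; 0.41 0 0 30 0 0 0; 0.41 0 0 33 0 0 0; 0.41 0 0 35 0 0 0; 0.41 0 0 36 0 0 0; 0.41 0 0 36 0 0 0; 0.41 0 0 36 0 0 0")

```text
t: 6.25
tcp_pos: [0.4821, 0.0152, 0.0448]
tcp_rot: [-3.141, -0.0, 0.32]
contact_force: [-2.0, 2.2, 4.8]
finger_gap: 0.707
finger_force: 2.7
```

```bash
cat > st.py <<'E'
import sys; from h import *
o=get_obs(); print(o["t"],o["tcp_pos"].round(4),o["tcp_rot"].round(4),o["contact_force"].round(2),o["ft_torque"].round(2),o["finger_gap"])
yaw=.319; o0=np.array([.5437,.0203])
X,Y=local(o["tcp_pos"],yaw,o0); print("tcp stage",X-.029,Y+.0205)
n=sys.argv[1]
for cm in ("scene","wrist"):
    p,d,c=snap(cm,n+cm); W=cloud(d,c); X,Y=local(W,yaw,o0); X-=.029; Y+=.0205; Z=W[...,2]
    m=(abs(Y-.076)<.004)&(X>-.06)&(X<0); print(cm,"plate z at y=76:",np.nanmedian(Z[m]))
    m=(abs(Y-.02)<.003)&(Z>.02)&(Z<.09); mm=m&(X>.03)&(X<.06); print("bar z y=20",np.nanpercentile(Z[mm],[50,95]) if mm.any() else None)
    mm=(abs(Y-.016)<.006)&(Z>.02)&(Z<.045); print("trail",step(X[mm],Z[mm],.031,-.095,0))
    cv2.imwrite(f"pics/{n}{cm}b.png",cv2.resize(p[:,:,::-1] if cm=="wrist" else p[140:290,170:370,::-1],(800,600),interpolation=cv2.INTER_CUBIC))
E
python3 st.py a
```

```text
6.25 [0.4821 0.0152 0.0448] [-3.1407e+00 -1.0000e-04  3.1950e-01] [-2.01  2.18  4.79] [0.61 0.39 0.05] 0.7071010457608539
tcp stage -0.08909563926008125 0.034954016977773415
scene plate z at y=76: 0.03238867011913103
bar z y=20 [0.05712829 0.05910243]
trail [-0.0687 -0.0257 -0.0247]
wrist plate z at y=76: 0.031204684815038013
bar z y=20 [0.02487926 0.02581082]
trail [-0.0667]
```

apply_moves(series="0.41 0 0 0.5 0 0 0; 0.41 0 0 1 0 0 0; 0.41 0 0 1.5 0 0 0; 0.41 0 0 2 0 0 0; 0.41 0 0 2 0 0 0; 0.41 0 0 2 0 0 0; 0.41 0 0 2 0 0 0; 0.41 0 0 2 0 0 0; 0.41 0 0 2 0 0 0; 0.41 0 0 2 0 0 0")

```text
t: 7.6
tcp_pos: [0.4821, 0.0152, 0.0429]
tcp_rot: [-3.141, 0.0, 0.32]
contact_force: [-1.8, 3.0, 7.1]
finger_gap: 0.704
finger_force: 3.2
```

```bash
python3 st.py b
```

```text
7.6 [0.4821 0.0152 0.0429] [-3.1405  0.      0.3196] [-1.83  3.01  7.11] [0.62 0.46 0.07] 0.7035514926080204
tcp stage -0.089107008447711 0.035021698604193255
scene plate z at y=76: 0.0300253764787024
bar z y=20 [0.02775543 0.06138154]
trail [-0.0677]
wrist plate z at y=76: 0.02896123568326476
bar z y=20 [0.02456677 0.02600187]
trail [-0.0667]
```

View pics/bsceneb.png

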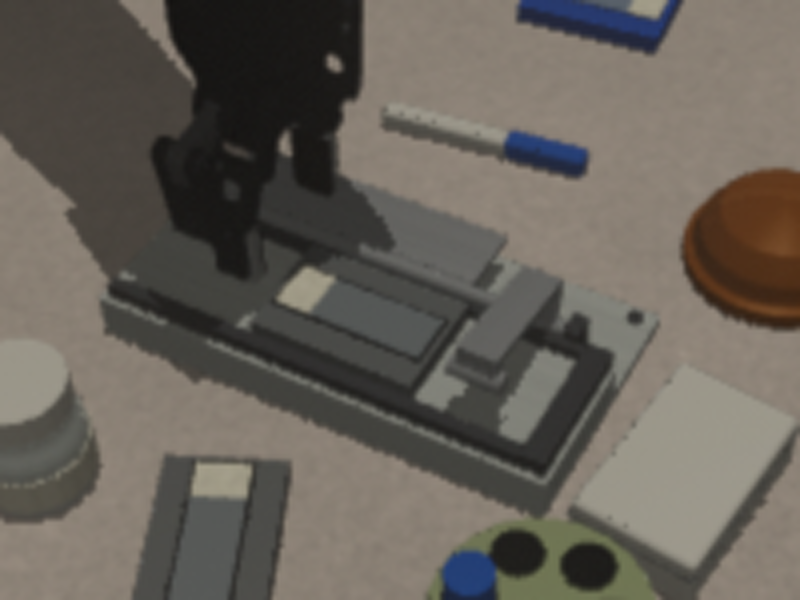

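The bar at (510,315) is raised, the plate is nearly level, and the fingertip is in the lane behind the holder at (240,265). Next I push.

apply_moves(series="0.41 4 0 0.7 0 0 0; 0.41 9 0 0.7 0 0 0; 0.41 14 0 0.7 0 0 0; 0.41 20 0 0.7 0 0 0; 0.41 26 0 0.7 0 0 0; 0.41 33 0 0.7 0 0 0; 0.41 40 0 0.7 0 0 0; 0.41 47 0 0.7 0 0 0; 0.41 53 0 0.7 0 0 0; 0.41 57 0 0.7 0 0 0")

```text
t: 8.95
tcp_pos: [0.5353, 0.0321, 0.0427]
tcp_rot: [3.142, 0.005, 0.322]
contact_force: [-8.0, -2.6, 12.9]
finger_gap: 0.706
finger_force: 6.4
```

```bash
python3 st.py c
```

```text
8.95 [0.5353 0.0321 0.0427] [3.1416 0.0048 0.322 ] [-7.95 -2.57 12.95] [-0.04  1.41  0.3 ] 0.7055367619205237
tcp stage -0.03328484753994403 0.034345934823309665
scene plate z at y=76: 0.3239653384762372
bar z y=20 [0.05956178 0.06164694]
trail [-0.0227]
wrist plate z at y=76: 0.05615036625936063
bar z y=20 [0.05940101 0.06070962]
trail [-0.0217]
```

View pics/csceneb.png

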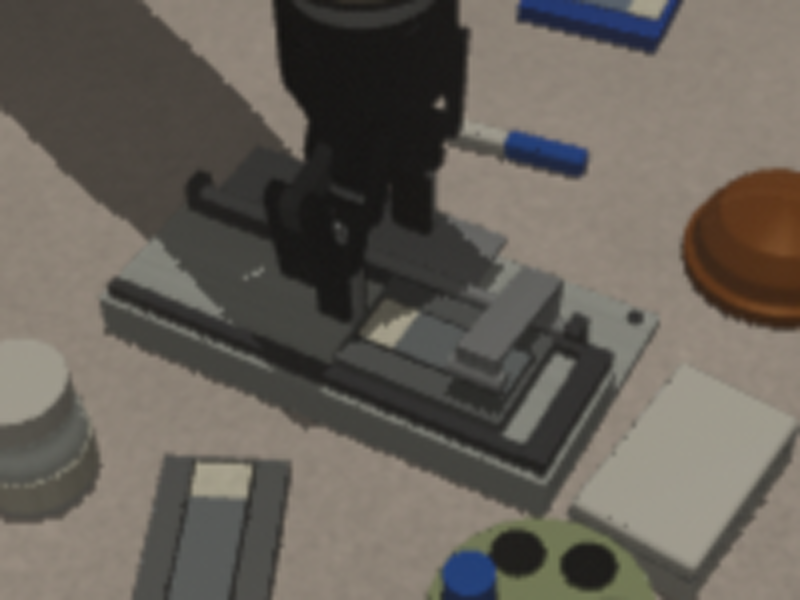

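The holder has passed under the raised bar, with its trailing face at stage x ≈ -22 mm. About 13 mm remain.

apply_moves(series="0.41 3 0 0 0 0 0; 0.41 6 0 0 0 0 0; 0.41 8 0 0 0 0 0; 0.41 9.5 0 0 0 0 0; 0.41 11 0 0 0 0 0; 0.41 12 0 0 0 0 0; 0.41 12.5 0 0 0 0 0; 0.41 12.5 0 0 0 0 0; 0.41 12.5 0 0 0 0 0; 0.41 12.5 0 0 0 0 0")

```text
t: 10.3
tcp_pos: [0.5467, 0.0359, 0.0427]
tcp_rot: [-3.142, 0.006, 0.322]
contact_force: [-7.2, -3.2, 13.0]
finger_gap: 0.706
finger_force: 6.3
```

```bash
python3 st.py d
```

```text
10.3 [0.5467 0.0359 0.0427] [-3.1415  0.0056  0.3223] [-7.2  -3.23 13.03] [-0.12  1.51  0.23] 0.7061741577576248
tcp stage -0.021301471715970816 0.03436130625752275
scene plate z at y=76: 0.3283422873889573
bar z y=20 [0.05867727 0.06111213]
trail [-0.0117]
wrist plate z at y=76: 0.07356632877636393
bar z y=20 [0.05940955 0.06068364]
trail [-0.0097]
```

Not yet at the stop: the force is unchanged at 8 N. I continue in small steps.

apply_moves(series="0.41 0.4 0 0 0 0 0; 0.41 0.8 0 0 0 0 0; 0.41 1.2 0 0 0 0 0; 0.41 1.6 0 0 0 0 0; 0.41 2 0 0 0 0 0; 0.41 2 0 0 0 0 0; 0.41 2 0 0 0 0 0; 0.41 2 0 0 0 0 0; 0.41 2 0 0 0 0 0; 0.41 2 0 0 0 0 0")

```text
t: 11.65
tcp_pos: [0.5479, 0.0363, 0.0427]
tcp_rot: [-3.141, 0.008, 0.322]
contact_force: [-10.9, -3.7, 14.5]
finger_gap: 0.709
finger_force: 7.5
```

```bash
python3 st.py e
```

```text
11.65 [0.5479 0.0363 0.0427] [-3.1412  0.0076  0.3222] [-10.87  -3.67  14.52] [-0.26  1.82  0.18] 0.709023978632069
tcp stage -0.019977180505488853 0.034384464611809246
scene plate z at y=76: 0.32869028762694985
bar z y=20 [0.05919954 0.0609904 ]
trail [-0.0107]
wrist plate z at y=76: 0.0740712054214618
bar z y=20 [0.05943218 0.06063462]
trail [-0.0087]
```

apply_moves(series="0.41 0.5 0 0 0 0 0; 0.41 1 0 0 0 0 0; 0.41 1.5 0 0 0 0 0; 0.41 2 0 0 0 0 0; 0.41 2 0 0 0 0 0; 0.41 2 0 0 0 0 0; 0.41 2 0 0 0 0 0; 0.41 2 0 0 0 0 0; 0.41 2 0 0 0 0 0; 0.41 2 0 0 0 0 0")

```text
t: 13.0
tcp_pos: [0.5481, 0.0364, 0.0426]
tcp_rot: [-3.141, 0.013, 0.323]
contact_force: [-15.2, -6.9, 20.4]
finger_gap: 0.707
finger_force: 10.3
```

```bash
python3 st.py f
```

```text
13.0 [0.5481 0.0364 0.0426] [-3.1406  0.0132  0.3228] [-15.21  -6.85  20.37] [-0.71  2.7   0.12] 0.707193321648279
tcp stage -0.01982155989520206 0.03439481837144567
scene plate z at y=76: 0.3292462191538484
bar z y=20 [0.05902371 0.06187356]
trail [-0.0097]
wrist plate z at y=76: 0.07388583838952507
bar z y=20 [0.05947913 0.06070789]
trail [-0.0087]
```

View pics/fsceneb.png

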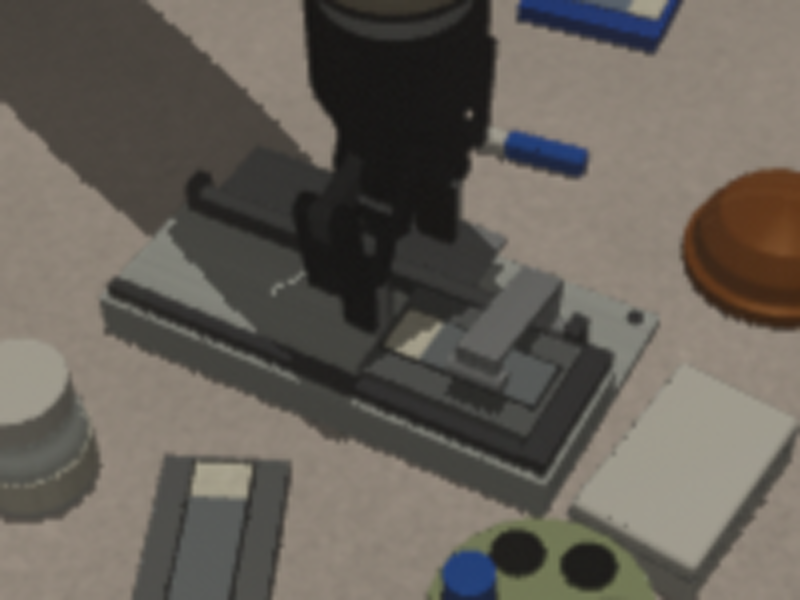

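The holder is hard against the end stop, at about (575,380): there was no further motion while the push force doubled. I draw the fingertip back before rising.

apply_moves(series="0.41 -1 0 0 0 0 0; 0.41 -2 0 0 0 0 0; 0.41 -3.5 0 0 0 0 0; 0.41 -5 0 0 0 0 0; 0.41 -6.5 0 0 0 0 0; 0.41 -8 0 0 0 0 0; 0.41 -10 0 0 0 0 0; 0.41 -10 0 0 0 0 0; 0.41 -10 0 0 0 0 0; 0.41 -10 0 0 0 0 0")

```text
t: 14.35
tcp_pos: [0.5458, 0.0348, 0.044]
tcp_rot: [3.139, -0.008, 0.318]
contact_force: [3.1, 1.4, 6.8]
finger_gap: 0.707
finger_force: 3.1
```

```bash
python3 st.py g
```

```text
14.35 [0.5458 0.0348 0.044 ] [ 3.1391 -0.0085  0.3183] [3.14 1.44 6.84] [ 0.57 -0.32 -0.12] 0.7067807899746122
tcp stage -0.02249268082979833 0.033611666072568366
scene plate z at y=76: 0.3280906438466255
bar z y=20 [0.05843151 0.06047187]
trail [-0.0097]
wrist plate z at y=76: 0.07491957200760735
bar z y=20 [0.05845888 0.05970519]
trail [-0.0087]
```

apply_moves(series="0.41 -2 0 0 0 0 0; 0.41 -4 0 0 0 0 0; 0.41 -6 0 0 0 0 0; 0.41 -8 0 0 0 0 0; 0.41 -8 0 0 0 0 0; 0.41 -8 0 -2 0 0 0; 0.41 -8 0 -4 0 0 0; 0.41 -8 0 -6 0 0 0; 0.41 -8 0 -8 0 0 0; 0.41 -8 0 -10 0 0 0")

```text
t: 15.7
tcp_pos: [0.5331, 0.0324, 0.0504]
tcp_rot: [-3.14, 0.003, 0.32]
contact_force: [0.2, -0.2, -0.1]
finger_gap: 0.705
finger_force: 0.0
```

apply_moves(series="0.41 0 0 -3 0 0 0; 0.41 0 0 -6 0 0 0; 0.41 0 0 -10 0 0 0; 0.41 0 0 -20 0 0 0; 0.41 0 0 -40 0 0 0; 0.41 -20 0 -70 0 0 0; 0.41 -40 0 -100 0 0 0; 0.41 -60 0 -130 0 0 0; 0.41 -60 0 -150 0 0 0; 0.41 -60 0 -150 0 0 0")

```text
t: 16.95
tcp_pos: [0.4789, 0.0131, 0.2043]
tcp_rot: [3.139, -0.005, 0.32]
contact_force: [-0.3, 0.4, 0.2]
finger_gap: 0.705
finger_force: 0.0
```

```bash
python3 st.py k
python3 - <<'E'
from h import *
z=np.load("kwrist.npz"); W=cloud(z["d"],(z["K"],z["R"],z["t"])); X,Y=local(W,.319,np.array([.5437,.0203])); X-=.029;Y+=.0205;Z=W[...,2]
for y in(-.02,-.01,0,.01,.02):
    m=(abs(Y-y)<.004)&(Z<.09); print(y,"trail",step(X[m],Z[m],.031,-.06,.02),"z end",[round(float(np.nanmedian(Z[m&(abs(X-x)<.003)])),4) for x in(0,.02,.045,.065,.072,.08)])
E
```

```text
16.95 [0.4789 0.0131 0.2043] [ 3.1389 -0.0049  0.3197] [-0.27  0.42  0.23] [ 0.03 -0.04  0.01] 0.7054479083872938
tcp stage -0.09276184508973234 0.03395202617388422
scene plate z at y=76: 0.035941387447018476
bar z y=20 [0.05558075 0.05757173]
trail [-0.0107]
wrist plate z at y=76: 0.03509473216690261
bar z y=20 [0.05519532 0.05674721]
trail [-0.0077]
-0.02 trail [-0.0087] z end [0.0369, 0.0367, 0.0556, 0.0367, 0.037, nan]
-0.01 trail [-0.0077] z end [0.038, 0.0376, 0.0557, 0.0378, 0.0376, nan]
0 trail [-0.0077] z end [0.038, 0.0379, 0.0558, 0.0378, 0.0376, nan]
0.01 trail [-0.0087] z end [0.0379, 0.0377, 0.0558, 0.0378, 0.0379, nan]
0.02 trail [-0.0087] z end [0.0368, 0.0369, 0.0557, 0.037, 0.0368, nan]
  return np.nanmean(a, axis, out=out, keepdims=keepdims)
```

View pics/ksceneb.png

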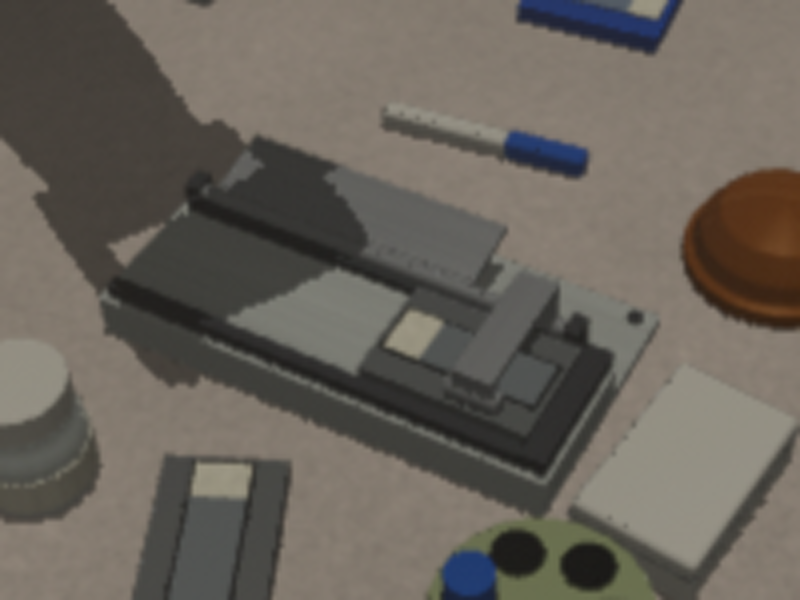

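The holder is home at (470,370), with its trailing face at stage x ≈ -8 mm against -9 mm nominal. It lies flat, the bar rests on it at (500,340), the hand is clear and the bystanders are where they were.

```bash
python3 -c "
from rig import *
print(finish_job())"
```

```text
the job is handed in; nothing more can be done
None
```

The holder is home against the end stop with the clip's bar resting on it, the hand is clear, nothing else on the bench was seen to move, and the job was handed in at about 17 s.

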